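# Release the cam lock and run the slide tray into the reader

## Task

On the slide loader, use closed fingertips to push the red lever round until the lock cam is at its low point, with the lever lying back along the track against its stop pin. Only then push the blue plate at the back of the carriage until the carriage is fully home in the reader, and draw back from it. Nothing is to be picked up: the tray of slides rides in on the carriage, and everything else on the bench stays where it is.

Things in the scene. Friction and masses are not known exactly. Their poses are not given: they have to be found in the camera images.
- loader: The slide loader, fixed to the bench: a grey base plate 12 mm thick that spans x -145 to 155 and y -167 to 83 mm in its own frame. Origin at bench height on the centre line of the track; x runs along the track in the direction in which the carriage is pushed home, y to its left, z up.
- hood_mouth (a point): Top edge, on the centre line, of the mouth of the white reader hood into which the carriage runs: loader x 30, y 0, 75 mm above the bench. The hood stands at loader x 30 to 150, y -68 to 68 mm, with a tunnel 104 mm wide and 51 mm high.
- stop_pin (a point): Top of the lever's steel stop pin (12 mm across, 52 mm above the bench) at loader x -100, y -73.5 mm.
- cam (a joint): Angle of the lock cam about its vertical axis, rad, anticlockwise from above. 0 = low point: the disc's white dot faces the track, the red lever points straight back (loader -x) against its stop. At angle a the lever points at pi + a in the loader frame. Starts at 1.75 to 2.35 (blocking); turn it clockwise. Range 0 to 2.5. Stays where it is left; friction 0.45 N m, 7.5 N at 60 mm.
- cam_axis (a point): Top centre of the cam's dark steel hub (16 mm across), on the cam's axis, 66 mm above the bench, at loader x -45, y -87 mm, on the right of the track.
- disc_centre (a point): Centre of the top face of the yellow cam disc: 68 mm across, 24 to 38 mm above the bench, centre 18 mm off the axis. Turned towards the track it blocks the roller: the carriage then stops about 16 to 30 mm after its start.
- lever_knob (a point): Top centre of the red round knob (22 mm across, 41 to 79 mm above the bench) at the end of the red lever, 76 mm from the cam's axis. Between hub and knob the lever is a straight bar 14 mm wide, 41 to 63 mm above the bench, with free sides.
- carriage (a joint): Travel of the carriage along loader +x in m: 0 = fully back (the start), 0.080 = fully home against its end stop. Slides with about 3 N of friction and stays where it is left.
- push_face (a point): Centre of the rear face of the blue push plate on the carriage, 48 mm above the bench (plate 70 mm wide across the track, 8 mm thick, 14 to 66 mm above the bench). x along loader x. At the start at loader x -105, y 0; at home at x -25. The carriage ahead of it is 90 x 76 mm, its top 22 mm above the bench.
- roller (a point): Middle of the brass follower roller on the carriage's right side (16 mm across, 22 to 42 mm above the bench), at loader x -85, y -55 mm at the start.
- tray: White tray 74 x 62 x 10 mm with three glass slides, lying loose between low lips on the carriage, 120 g. Origin at the centre of its underside, 22 mm above the bench and 47 mm in front of push_face. It rides along and is not to be lifted.
- tube_rack: Blue and white test tube rack with capped tubes, 70 x 160 mm, 94 mm high, loose, to the left of the loader. Origin: centre of underside. To be left alone.
- stain_bottle: Amber bottle, 38 mm across, 75 mm high, loose, left of the loader. Origin: centre of underside. To be left alone.
- slide_box: Red and white carton of slides, 86 x 51 x 35 mm, loose, right of the loader. Origin: centre of underside. To be left alone.
- oil_jar: Jar with yellow cap, 44 mm across, 50 mm high, loose, right of the loader. Origin: centre of underside. To be left alone.
- pipette: White and blue hand pipette lying flat, about 235 mm long, 22 mm high, loose, left of the loader. Origin: on its underside. To be left alone.
- beaker: Clear cup, 60 mm across, 70 mm high, loose, to the right. Origin: centre of underside. To be left alone.

How it is judged (in metres and radians):
On the way, in this order (a step that is already met when the one before it is completed fails the run):
1. the cam is turned to its low point while the carriage is still back (value of joint cam below 0.2 rad and value of joint carriage below 0.015 m), for 0.2 s.
2. the carriage is pushed fully home with the cam still low (value of joint carriage above 0.076 m and value of joint cam below 0.25 rad), for 0.2 s.
At the end, for the whole second after the job is handed in: The cam is within 0.25 rad of its low point, the carriage within 4 mm of fully home and at rest, the tray lies flat in its place on the carriage (within 8 mm along it), and no other loose thing has moved 20 mm from its start (all of step 2 and velocity of joint carriage between -0.005 and 0.005 m/s and linear speed of tray below 0.01 m/s and x of tray in the frame of push_face between 0.039 and 0.055 m and z of tray in the frame of loader below 0.027 m and angle between tray's own z axis and vertical below 0.08 rad and distance of each of tube_rack, stain_bottle, slide_box, oil_jar, pipette, beaker from where it was at the start of the episode below 0.02 m); the robot touches nothing.
It fails at once if the carriage is pushed on more than 10 mm while the cam is not yet low (over 0.35 rad) (value of joint carriage above 0.01 m and value of joint cam above 0.35 rad).
It fails at once if the tray is lifted off or tipped on the carriage (z of tray in the frame of loader above 0.032 m or angle between tray's own z axis and vertical above 0.2 rad).
It fails at once if something else on the bench is shifted more than 20 mm, or lifted (distance of any of tube_rack, stain_bottle, slide_box, oil_jar, pipette, beaker from where it was at the start of the episode above 0.02 m).
It also fails if it takes over 48 s, if anything falls off the work surface, if the arm or the gripper's body presses on something with over 40 N, if the wrist force passes 120 N, or if a joint passes its speed limit or range.

## Robot

A 6-joint arm with a two-finger parallel gripper is mounted at the origin on the work surface. World frame = base frame: x ahead of the robot, y to its left, z up, the work surface at z = 0. Lengths are in m, angles in degrees, forces in N, time in s.
With the tool pointing down it reaches from about 0.4 to 0.825 m from the base axis. Payload 7 kg.
Tool frame: the origin (TCP) lies on the centre line of the jaws, within the pads' length; the fingertips stand r.tip_reach ahead of it and the grasp point (between the pads) is the TCP (r.tip_reach is the distance from the TCP to the fingertips, in m); z points along the fingers, y is the line along which they close (so a half turn about z gives the same grasp; the last joint's range is limited). The gripper opens to 88 mm and grips with 3 to 60 N. Pads are 19 mm wide; open, the fingers measure 130 mm over their backs; the gripper's body (78 mm by 193 mm) begins 47 mm behind the grasp point.
Start: joints at [81.48, 20.546, 0.682, 0, -70.136, -16.507], TCP at [0.286, 0.612, 0.246] pointing down, gripper open.
Joint ranges: [-176.03, 176.03], [-82.01, 121.73], [-58.28, 71.71], [-173.87, 95.51], [-174.79, -0.11], [-173.66, 173.66]. Speed limits (degrees/s): [136.94, 136.94, 172.46, 180, 180, 180].

## Interface

Orientations are given as [roll, pitch, yaw] about the fixed x, y, z axes, in that order (R = Rz(yaw) Ry(pitch) Rx(roll)).
In Python, from plant import sensors, cams, r gives the robot as it stands.
- The arm moves only by the tool drive_tool, never from a script. Its argument "rows" is a list of rows, each an object of numbers: "fingers": the gripper's target within -1 to 1 (fully open at 1, half-way at 0, shut at -1); "x", "y", "z": the shift along the tool's x, y, z in m; "spin": the turn about the tool's z in rad. A call has 1 to 10 rows; each row is the pose to reach, as a shift and turn from the pose commanded when the call began, along the tool's axes at that moment; what a row does not reach only later rows make up. A row lasts 1/8 s, in which the tool goes at most 62.5 mm and 10.7 degrees, less where a joint would pass 70% of its speed; a pose out of reach is approached as far as the arm can. A call with a gripper value outside its range is refused whole. The fingers move at their own pace and stop on an object; "newtons" is the grip in N (left out, the last holds). Time passes only in rows, so rows that repeat a pose let the fingers close. It gives the time, the measured TCP pose, the force, the opening and the grip force at its end, in the units of the state.
- sensors.get_state(): the state, without advancing time (a new reading comes with each control period).
- cams.capture(name): name is "scene" or "side" or "wrist"; returns a dict with "pixels" (420x560x3 uint8, red, green, blue), "intrinsics" (3x3 intrinsics, pixels), "eye" and "orientation" of the camera in the world; the wrist camera has in their place "T_tool_cam" (4x4, takes a point from camera to tool coordinates, whose origin is the TCP and whose axes are the flange's). Camera axes: x right, y up, looking along -z (the intrinsics and any distortion apply to the point x, -y, -z); pixel columns grow to the right and rows downward; lengths in m; the calibration is good to about 2 mm. A picture is of the moment at which its call begins: read the wrist's pose just before it. There is no depth.
- r.close_job(): hands the job in; it is judged then, once.
The state is a dict: "time_s": time; "joints": joint angles; "qd": joint speeds; "joint_torque": joint torques, N m; "tcp_pos": TCP position; "eef_rot": TCP orientation; "contact_force": force on the tool from outside, world axes, zero at the start; "moment": the same for the moment, N m; "gripper_width": finger opening in m; "gripper_force": force on a finger pad.
Only numpy, scipy, OpenCV 4.12 (cv2) and the standard library are available. Lean on these libraries where they do the work, as an engineer would, in place of code of your own. Each camera call takes 0.05 s, during which the arm holds its last target. There are 200 camera calls.

## Working session

There is one attempt and no reset: what is moved stays moved. The work goes in short steps, Python scripts to look and compute and a tool call to move; the robot and the scene stay as the last step left them, time stands still between calls to the robot, and variables do not carry over. Pictures are saved under pics/ and viewed, at most 10 in all, crops included, and the job is handed in when it is done.

Besides the shell and the picture viewer there is one more tool, called after "Call:" in YAML: its name, and indented under it one key for each argument. drive_tool: Moves the arm, as the interface text tells. Its arguments: {"type":"object","properties":{"rows":{"type":"array"},"newtons":{"type":"number"}},"required":["rows"]}

```bash
mkdir -p pics; ls
python3 - <<'E'
from plant import sensors, cams, r
import cv2,numpy as np,pickle
s=sensors.get_state(); print(s, r.tip_reach)
out={}
for n in("scene","side","wrist"):
    c=cams.capture(n); out[n]=c
    print(n,{k:np.round(v,4).tolist() for k,v in c.items() if k!="pixels"})
    cv2.imwrite(f"pics/{n}0.png",c["pixels"][:,:,::-1])
pickle.dump(out,open("c0.pkl","wb"))
E
```

```text
pics
{'time_s': 0.0, 'joints': array([ 8.14824211e+01,  2.05925784e+01,  6.31288030e-01, -2.09513049e-02,
       -7.01340632e+01, -1.65068038e+01]), 'qd': array([ 0.09095657, -0.05344538,  0.05915801, -0.01867957, -0.01035771,
        0.10641417]), 'joint_torque': array([-3.23967433e-04, -5.82719386e+01,  2.93048698e+01,  6.99651048e+00,
        6.95231327e-03, -1.63349623e-04]), 'tcp_pos': array([0.28535025, 0.61119926, 0.24458825]), 'eef_rot': array([ 1.79902980e+02, -8.21205375e-03, -2.50315118e+01]), 'contact_force': array([ 0.42031371,  0.90080027, -0.26171897]), 'moment': array([-0.02494126,  0.01241942,  0.00947976]), 'gripper_force': 0.0, 'gripper_width': 0.08766438349638084} 0.019
scene {'intrinsics': [[421.8912, 0.0, 277.466], [0.0, 421.8912, 214.2752], [0.0, 0.0, 1.0]], 'eye': [1.2221, -0.4791, 0.9048], 'orientation': [45.2802, -0.3622, 53.9694]}
side {'intrinsics': [[456.325, 0.0, 286.4658], [0.0, 456.325, 207.4269], [0.0, 0.0, 1.0]], 'eye': [0.3828, -0.7902, 0.6979], 'orientation': [53.3493, -1.3003, -10.829]}
wrist {'intrinsics': [[348.7241, 0.0, 281.0816], [0.0, 348.7241, 212.6394], [0.0, 0.0, 1.0]], 'T_tool_cam': [[0.0005, 0.9613, 0.2756, 0.0733], [1.0, -0.0007, 0.0007, 0.0007], [0.0009, 0.2756, -0.9613, -0.1388], [0.0, 0.0, 0.0, 1.0]]}
```

View pics/scene0.png

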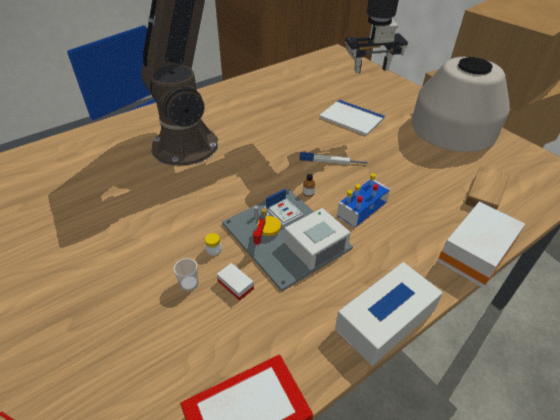

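View pics/side0.png

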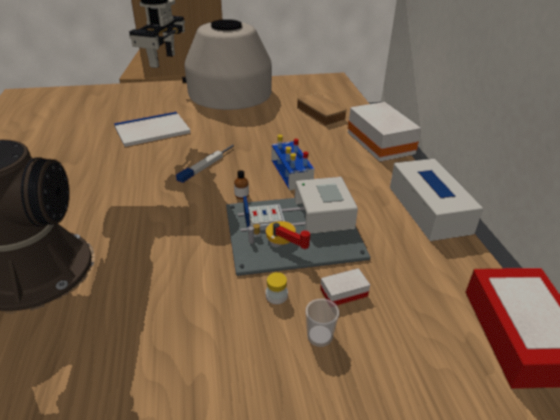

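The scene view shows the loader's plate at about (223–350, 192–283) px, the red lever near (258,232), the yellow disc near (269,226) and the blue plate near (277,200). In the side view the plate spans (228–366, 200–268), with the knob near (304,239). Next I'll measure.

```bash
cat > h.py <<'E'
import numpy as np,cv2
from scipy.spatial.transform import Rotation as R
def cam(c,s=None):
    K=c["intrinsics"]
    if "eye" in c: return K,np.array(c["eye"]),R.from_euler("xyz",c["orientation"],degrees=True).as_matrix()
    Rt=R.from_euler("xyz",s["eef_rot"],degrees=True).as_matrix();T=np.array(c["T_tool_cam"])
    return K,s["tcp_pos"]+Rt@T[:3,3],Rt@T[:3,:3]
def plane(C,uv,z):
    K,e,Rm=C; uv=np.atleast_2d(uv).astype(float)
    d=np.c_[(uv[:,0]-K[0,2])/K[0,0],-(uv[:,1]-K[1,2])/K[1,1],-np.ones(len(uv))]@Rm.T
    return e+d*((z-e[2])/d[:,2])[:,None]
def proj(C,P):
    K,e,Rm=C; p=(np.atleast_2d(P)-e)@Rm
    return np.c_[K[0,2]+K[0,0]*p[:,0]/-p[:,2],K[1,2]-K[1,1]*p[:,1]/-p[:,2]]
def blobs(m,amin=15):
    n,l,st,ce=cv2.connectedComponentsWithStats(m.astype(np.uint8))
    return [(ce[i],st[i],l==i) for i in np.argsort(-st[:,4]) if i and st[i,4]>=amin]
E
python3 - <<'E'
import pickle
from h import *
o=pickle.load(open("c0.pkl","rb"))
box={"scene":(210,175,365,300),"side":(215,165,380,285)}
ims=[]
for n,(x0,y0,x1,y1) in box.items():
    c=o[n];C=cam(c);p=c["pixels"];h=cv2.cvtColor(p,cv2.COLOR_RGB2HSV);H,S,V=h[...,0],h[...,1],h[...,2]
    roi=np.zeros(H.shape,bool);roi[y0:y1,x0:x1]=1
    for nm,m,z in(("red",((H<8)|(H>172))&(S>150)&(V>80),.06),("yel",(H>18)&(H<32)&(S>150)&(V>120),.038),("blue",(H>100)&(H<130)&(S>120),.04)):
        for ce,st,_ in blobs(m&roi)[:3]: print(n,nm,ce.round(1),st,plane(C,ce,z).round(3)[0])
    print(n,'plate hsv',h[265,282] if n=="scene" else h[250,320], 'wood',h[290,320])
    m=roi&(S<95)&(V<125)&(V>30)
    b=blobs(m)[0];cnt=np.argwhere(b[2])[:,::-1].astype(np.float32)
    W=plane(C,cnt,.012)[:,:2].astype(np.float32)*1000
    rc=cv2.minAreaRect(W);print(n,b[1],rc,cv2.boxPoints(rc).round(1).tolist())
    d=p.copy();d[b[2]]=d[b[2]]//2+np.array([0,120,0],np.uint8)
    ims.append(cv2.resize(np.hstack([p[y0:y0+120,x0:x0+150],d[y0:y0+120,x0:x0+150]])[:,:,::-1],(780,298),interpolation=cv2.INTER_CUBIC))
cv2.imwrite("pics/crop1.png",np.vstack(ims))
E
```

```text
scene red [258.2 231.9] [253 219  12  25 155] [ 0.56  -0.056  0.06 ]
scene red [235.9 291. ] [218 280  36  20  96] [ 0.689 -0.208  0.06 ]
scene red [359.3 198.8] [358 197   4   5  18] [0.624 0.262 0.06 ]
scene yel [271.  225.3] [263 216  18  19 265] [ 0.543 -0.001  0.038]
scene yel [213.9 238.5] [210 233  10  14 104] [ 0.492 -0.158  0.038]
scene yel [357.3 185.9] [355 184   6   6  23] [0.561 0.318 0.038]
scene blue [356.9 203.4] [341 184  24  41 378] [0.62 0.26 0.04]
scene blue [275.4 197.7] [266 189  20  19 179] [0.458 0.076 0.04 ]
scene plate hsv [90 23 89] wood [ 18 115 179]
scene [ 222  188  131  104 4505] ((568.4718017578125, 36.57569885253906), (318.6890869140625, 276.38726806640625), 0.3739137351512909) [[408.20001220703125, 173.6999969482422], [410.0, -102.69999694824219], [728.7000122070312, -100.5999984741211], [726.9000244140625, 175.8000030517578]]
side red [294.3 236.4] [276 226  34  23 379] [ 0.555 -0.056  0.06 ]
side yel [276.4 278.5] [267 272  20  13 228] [ 0.5   -0.153  0.038]
side yel [286.8 225.2] [277 222  18   9  79] [0.552 0.011 0.038]
side yel [269.4 230.1] [266 223   8  16  79] [ 0.51  -0.     0.038]
side blue [290.6 169.5] [275 165  38  20 262] [0.607 0.244 0.04 ]
side blue [246.1 210.5] [244 197   5  29  86] [0.466 0.079 0.04 ]
side plate hsv [75 17 90] wood [ 12 144 110]
side [ 226  165  145  111 7403] ((581.599853515625, 106.44327545166016), (323.49652099609375, 425.0066223144531), 0.013617484830319881) [[419.79998779296875, 318.8999938964844], [419.8999938964844, -106.0999984741211], [743.4000244140625, -106.0], [743.2999877929688, 319.0]]
```

View pics/crop1.png

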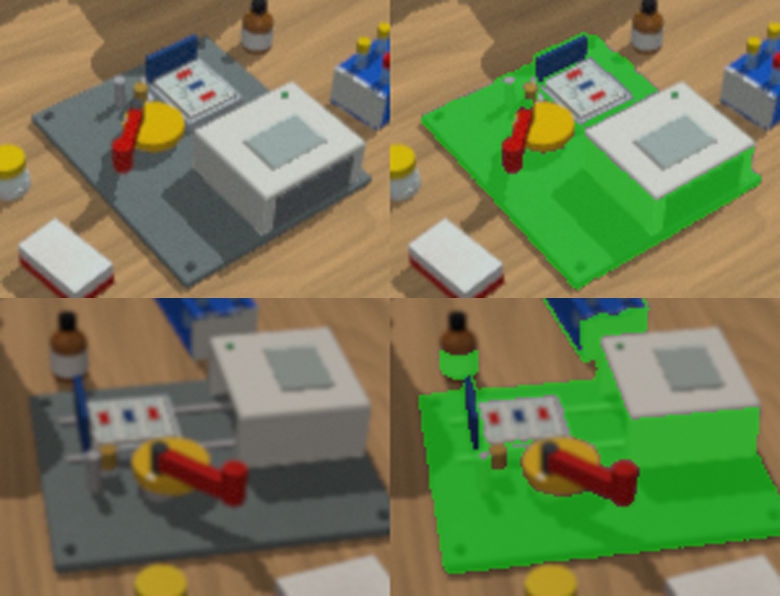

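The crops show the loader clearly. In scene px, the plate corners are back-right (222,222), front-right (283,291), front-left (353,247) and back-left (289,189). The lever points to loader front-right. I'll estimate the pose from these corners and the knob, then refine it with the wrist camera.

```bash
cat >> h.py <<'E'
def fit(L,W):
    """2D rigid fit world = R(t) L + p -> angle deg, p, residuals mm"""
    L,W=np.array(L,float),np.array(W,float);l,w=L.mean(0),W.mean(0)
    a,b=L-l,W-w;t=np.arctan2((a[:,0]*b[:,1]-a[:,1]*b[:,0]).sum(),(a*b).sum())
    M=np.array([[np.cos(t),-np.sin(t)],[np.sin(t),np.cos(t)]]);p=w-M@l
    return np.degrees(t),p,((a@M.T-b)*1000).round(1)
E
python3 - <<'E'
import pickle
from h import *
o=pickle.load(open("c0.pkl","rb"));S=cam(o["scene"]);D=cam(o["side"])
L=[(-.145,-.167),(.155,-.167),(.155,.083),(-.145,.083)]
a=plane(S,[(222.3,222.5),(283.1,291),(352.7,247.5),(288.8,189.5)],.012)[:,:2]
b=plane(D,[(226.5,204),(236.9,275)],.012)[:,:2]
t,p,res=fit(L,a);print("scene",t,p,res.tolist())
t,p,res=fit(L+[L[3],L[0]],np.vstack([a,b]));print("both",t,p,res.tolist())
from scipy.spatial.transform import Rotation as R
M=R.from_euler("z",t,degrees=True).as_matrix()[:2,:2]
for n,q in dict(axis=(-.045,-.087),push=(-.105,0),pin=(-.1,-.0735),hood=(.03,0)).items(): print(n,(M@q+p).round(4))
# objects
for n,C,uv,z in(("knob",S,(210+123/2.6,175+147/2.483),.079),("knob",D,(215+234/2.6,165+168/2.483),.079),("jar",S,(212,239),.05),("box",S,(236,276),.035),("beaker",S,(186,267),.07),("rackTop",S,(356,200),.06),("bottle",S,(310,178),.075)):
    print(n,plane(C,uv,z)[0].round(3))
E
```

```text
scene 0.21256596019547952 [0.57227335 0.06902524] [[-1.5, -2.0], [-0.8, -1.8], [1.7, 3.8], [0.6, 0.0]]
both 0.34629674405127703 [0.57108739 0.06814458] [[-2.3, -3.2], [-1.6, -2.3], [0.3, 3.3], [-0.8, -1.2], [1.5, -0.6], [2.8, 4.0]]
axis [ 0.5266 -0.0191]
push [0.4661 0.0675]
pin [ 0.4715 -0.006 ]
hood [0.6011 0.0683]
knob [ 0.58  -0.072  0.079]
knob [ 0.575 -0.07   0.079]
jar [ 0.501 -0.168  0.05 ]
box [ 0.634 -0.176  0.035]
beaker [ 0.562 -0.274  0.07 ]
rackTop [0.622 0.251 0.06 ]
bottle [0.478 0.192 0.075]
```

Call:
drive_tool:
  rows:
    - {"fingers":-1,"x":0.053,"y":0.046,"z":0,"spin":-0.12}
    - {"fingers":-1,"x":0.1,"y":0.088,"z":0,"spin":-0.24}
    - {"fingers":-1,"x":0.145,"y":0.126,"z":0,"spin":-0.36}
    - {"fingers":-1,"x":0.19,"y":0.165,"z":0,"spin":-0.48}
    - {"fingers":-1,"x":0.235,"y":0.204,"z":0,"spin":-0.6}
    - {"fingers":-1,"x":0.28,"y":0.243,"z":0,"spin":-0.72}
    - {"fingers":-1,"x":0.325,"y":0.282,"z":0,"spin":-0.84}
    - {"fingers":-1,"x":0.37,"y":0.321,"z":0,"spin":-0.96}
    - {"fingers":-1,"x":0.415,"y":0.36,"z":0,"spin":-1.08}
    - {"fingers":-1,"x":0.455,"y":0.396,"z":0,"spin":-1.2}
  newtons: 30

```text
time_s: 1.4
tcp_pos: [0.5307, 0.0583, 0.2456]
eef_rot: [180.0, -0.0, 43.9]
contact_force: [1.2, 1.5, 0.2]
gripper_width: 0.0005
gripper_force: 0.0
```

Run:
```python
from plant import sensors, cams
import cv2,pickle
s=sensors.get_state();c=cams.capture("wrist");pickle.dump((s,c),open("w1.pkl","wb"))
cv2.imwrite("pics/w1.png",c["pixels"][:,:,::-1]); print(s["tcp_pos"],s["eef_rot"])
```

```text
[0.53074847 0.05831681 0.2456053 ] [ 1.79999948e+02 -1.10423014e-02  4.39427313e+01]
```

View pics/w1.png

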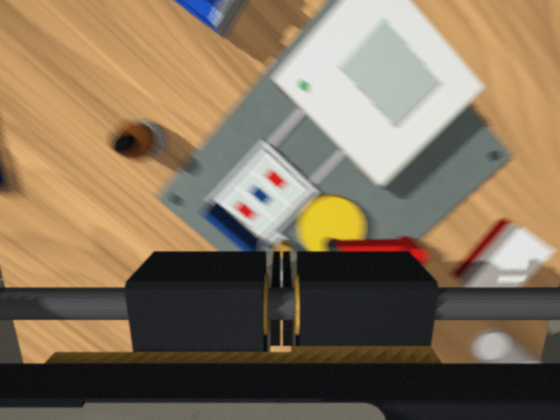

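The wrist view shows plate corners at (160,198) and (511,155), and hood top corners at (272,75), (380,186) and (485,87). The disc centre is at (332,225) and the red knob near (414,250).

Run:
```python
import pickle
from h import *
s,c=pickle.load(open("w1.pkl","rb"));C=cam(c,s)
p=c["pixels"];h=cv2.cvtColor(p,cv2.COLOR_RGB2HSV);H,S,V=[h[...,i] for i in range(3)]
m=(S<50)&(V>140);b=[x for x in blobs(m,500) if x[2][100,330]];
hull=cv2.convexHull(np.argwhere(b[0][2])[:,::-1].astype(np.int32));q=cv2.approxPolyDP(hull,8,True)[:,0];print("hood poly",q.tolist())
y=blobs((H>18)&(H<32)&(S>170)&(V>150))[0];(cx,cy),rr=cv2.minEnclosingCircle(np.argwhere(y[2])[:,::-1].astype(np.int32));print("disc",cx,cy,rr,y[1])
Wp=plane(C,[(160,198),(511,155)],.012)[:,:2];Wh=plane(C,[(272,75),(380,186),(485,87)],.075)[:,:2]
t,o,res=fit([(-.145,.083),(.155,-.167),(.03,.068),(.03,-.068),(.15,-.068)],np.vstack([Wp,Wh]));print(t,o.round(4),res.tolist())
M=np.array([[np.cos(np.radians(t)),-np.sin(np.radians(t))],[np.sin(np.radians(t)),np.cos(np.radians(t))]])
ax=M@(-.045,-.087)+o;dc=plane(C,(cx,cy),.038)[0,:2];k=plane(C,(414,247),.079)[0,:2]
print("axis",ax.round(4),"push",(M@(-.105,0)+o).round(4),"disc",dc.round(4),"knob",k.round(4))
for n,v in(("disc",dc-ax),("knob",k-ax)): print(n,np.linalg.norm(v).round(4),(np.degrees(np.arctan2(v[1],v[0]))-t).round(1))
```

```text
hood poly [[482, 85], [385, 184], [276, 243], [203, 199], [270, 75], [337, 0], [410, 0]]
disc 331.0249938964844 226.97500610351562 32.29718017578125 [ 300  196   64   55 2510]
0.7297382025618665 [0.5682 0.0673] [[-4.0, 5.2], [3.9, -2.4], [-2.2, -0.6], [-0.3, -1.8], [2.6, -0.4]]
axis [ 0.5244 -0.0202] push [0.4633 0.066 ] disc [ 0.5368 -0.0072] knob [ 0.5826 -0.0636]
disc 0.018 45.5
knob 0.0726 -37.4
```

Call:
drive_tool:
  rows:
    - {"fingers":-1,"x":-0.014,"y":0.047,"z":0}
    - {"fingers":-1,"x":-0.027,"y":0.094,"z":0}
    - {"fingers":-1,"x":-0.027,"y":0.094,"z":0.05}
    - {"fingers":-1,"x":-0.027,"y":0.094,"z":0.1}
    - {"fingers":-1,"x":-0.027,"y":0.094,"z":0.135}
    - {"fingers":-1,"x":-0.027,"y":0.094,"z":0.16}
    - {"fingers":-1,"x":-0.027,"y":0.094,"z":0.18}
    - {"fingers":-1,"x":-0.027,"y":0.094,"z":0.18}

```text
invalid input
```

Run:
```python
from plant import sensors, cams
import cv2,numpy as np
a=cams.capture("side")["pixels"][165:285,215:380,::-1];b=cams.capture("scene")["pixels"][165:300,210:365,::-1]
cv2.imwrite("pics/s2.png",np.hstack([cv2.resize(a,(400,300)),cv2.resize(b,(390,300))]))
```

```text
(no output)
```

View pics/s2.png

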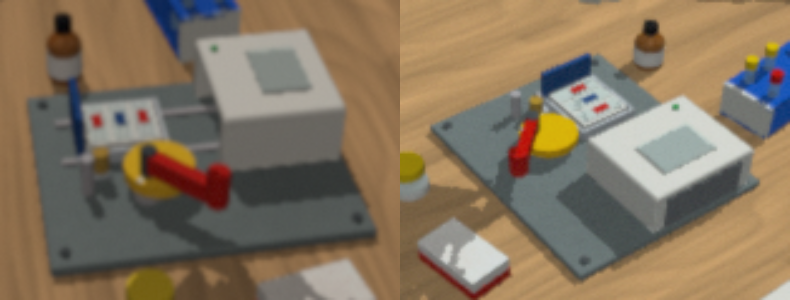

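The move was refused because the rows had no spin value, so nothing moved. The picture shows the lever unchanged. I'll resend it with spin.

Call:
drive_tool:
  rows:
    - {"fingers":-1,"x":-0.014,"y":0.047,"z":0,"spin":0}
    - {"fingers":-1,"x":-0.027,"y":0.094,"z":0,"spin":0}
    - {"fingers":-1,"x":-0.027,"y":0.094,"z":0.05,"spin":0}
    - {"fingers":-1,"x":-0.027,"y":0.094,"z":0.1,"spin":0}
    - {"fingers":-1,"x":-0.027,"y":0.094,"z":0.135,"spin":0}
    - {"fingers":-1,"x":-0.027,"y":0.094,"z":0.16,"spin":0}
    - {"fingers":-1,"x":-0.027,"y":0.094,"z":0.18,"spin":0}
    - {"fingers":-1,"x":-0.027,"y":0.094,"z":0.18,"spin":0}
  newtons: 30

```text
time_s: 2.55
tcp_pos: [0.5745, -0.0257, 0.0641]
eef_rot: [-179.9, 0.2, 43.7]
contact_force: [-0.7, -0.6, 0.7]
gripper_width: 0.0001
gripper_force: 0.0
```

Run:
```python
from plant import sensors, cams
import cv2,numpy as np
a=cams.capture("side")["pixels"][165:285,215:380,::-1];b=cams.capture("scene")["pixels"][165:300,210:365,::-1]
cv2.imwrite("pics/s3.png",np.hstack([cv2.resize(a,(400,300)),cv2.resize(b,(390,300))]))
```

```text
(no output)
```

View pics/s3.png

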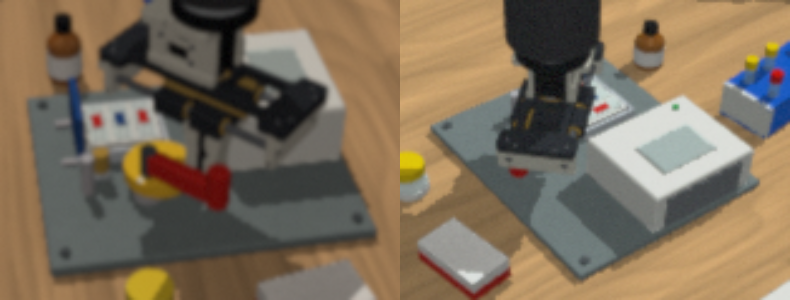

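The fingertips are behind the lever bar, on its front-left side, and clear of the hood. Next I'll compute the arc rows.

```bash
cat > arc.py <<'E'
import sys
from plant import sensors
from h import *
ax=np.array([.5255,-.0196])
def rows(phis,ds,rad=.042,z=.065):
    s=sensors.get_state();y=s["eef_rot"][2];t=np.radians(y);p=s["tcp_pos"]
    X=np.array([np.cos(t),np.sin(t)]);Y=np.array([np.sin(t),-np.cos(t)])
    print(p.round(4),y.round(1),s["contact_force"].round(1))
    for f,d in zip(phis,ds):
        a=np.radians(f);w=ax+rad*np.array([np.cos(a),np.sin(a)])+d*np.array([-np.sin(a),np.cos(a)])-p[:2]
        print(f,[round(float(v),4) for v in (X@w,Y@w,p[2]-z,np.radians(y-(f+90)))])
E
python3 -c "
from arc import *
rows([-46,-46,-52,-60,-68,-76,-84,-92,-100,-108],[.022]+[.016]*9)"
```

```text
[ 0.5761 -0.0257  0.0661] 43.8 [ 0.9 -0.2  0. ]
-46 [-0.0102, 0.0025, 0.0011, -0.0041]
-46 [-0.0162, 0.0026, 0.0011, -0.0041]
-52 [-0.0207, 0.004, 0.0011, 0.1006]
-60 [-0.0268, 0.0052, 0.0011, 0.2402]
-68 [-0.0331, 0.0056, 0.0011, 0.3798]
-76 [-0.0393, 0.005, 0.0011, 0.5194]
-84 [-0.0454, 0.0036, 0.0011, 0.6591]
-92 [-0.0513, 0.0014, 0.0011, 0.7987]
-100 [-0.0568, -0.0016, 0.0011, 0.9383]
-108 [-0.0618, -0.0054, 0.0011, 1.078]
```

Call:
drive_tool:
  rows:
    - {"fingers":-1,"x":-0.01,"y":0.0025,"z":0.001,"spin":0}
    - {"fingers":-1,"x":-0.016,"y":0.0025,"z":0.001,"spin":0}
    - {"fingers":-1,"x":-0.021,"y":0.004,"z":0.001,"spin":0.1}
    - {"fingers":-1,"x":-0.027,"y":0.005,"z":0.001,"spin":0.24}
    - {"fingers":-1,"x":-0.033,"y":0.0055,"z":0.001,"spin":0.38}
    - {"fingers":-1,"x":-0.039,"y":0.005,"z":0.001,"spin":0.52}
    - {"fingers":-1,"x":-0.0455,"y":0.0035,"z":0.001,"spin":0.66}
    - {"fingers":-1,"x":-0.051,"y":0.0015,"z":0.001,"spin":0.8}
    - {"fingers":-1,"x":-0.057,"y":-0.0015,"z":0.001,"spin":0.94}
    - {"fingers":-1,"x":-0.062,"y":-0.0055,"z":0.001,"spin":1.08}

```text
time_s: 3.9
tcp_pos: [0.5299, -0.0662, 0.0662]
eef_rot: [-179.9, -0.4, -18.4]
contact_force: [7.5, -9.4, -2.0]
gripper_width: 0.0004
gripper_force: 4.7
```

```bash
python3 -c "
from arc import *
rows([-108,-116,-124,-132,-140,-148,-156,-164,-172,-178],[.016]*10)
from plant import cams
c=cams.capture('side');p=c['pixels'];h=cv2.cvtColor(p,cv2.COLOR_RGB2HSV);H,S,V=[h[...,i] for i in range(3)]
m=((H<8)|(H>172))&(S>150)&(V>80);m[:, :220]=0;m[:,330:]=0;m[270:]=0
for b in blobs(m)[:3]: print(b[0].round(1),b[1],plane(cam(c),b[0],.055).round(3))
"
```

```text
[ 0.5299 -0.0662  0.0662] -18.4 [ 7.5 -9.4 -2. ]
-108 [-0.0026, -0.001, 0.0012, -0.0063]
-116 [-0.0086, 0.0009, 0.0012, 0.1333]
-124 [-0.0148, 0.0019, 0.0012, 0.2729]
-132 [-0.0211, 0.002, 0.0012, 0.4125]
-140 [-0.0273, 0.0013, 0.0012, 0.5522]
-148 [-0.0334, -0.0003, 0.0012, 0.6918]
-156 [-0.0391, -0.0027, 0.0012, 0.8314]
-164 [-0.0445, -0.006, 0.0012, 0.9711]
-172 [-0.0494, -0.0099, 0.0012, 1.1107]
-178 [-0.0527, -0.0133, 0.0012, 1.2154]
[273.9 253.2] [270 250   9   8  62] [[ 0.504 -0.096  0.055]]
```

Call:
drive_tool:
  rows:
    - {"fingers":-1,"x":-0.006,"y":0.002,"z":0.001,"spin":0.14}
    - {"fingers":-1,"x":-0.0125,"y":0.003,"z":0.001,"spin":0.28}
    - {"fingers":-1,"x":-0.0185,"y":0.003,"z":0.001,"spin":0.42}
    - {"fingers":-1,"x":-0.025,"y":0.0025,"z":0.001,"spin":0.56}
    - {"fingers":-1,"x":-0.031,"y":0.001,"z":0.001,"spin":0.7}
    - {"fingers":-1,"x":-0.037,"y":-0.0015,"z":0.001,"spin":0.84}
    - {"fingers":-1,"x":-0.0425,"y":-0.005,"z":0.001,"spin":0.98}
    - {"fingers":-1,"x":-0.0475,"y":-0.009,"z":0.001,"spin":1.11}
    - {"fingers":-1,"x":-0.051,"y":-0.0125,"z":0.001,"spin":1.22}
    - {"fingers":-1,"x":-0.051,"y":-0.0125,"z":0.001,"spin":1.22}

```text
time_s: 5.2
tcp_pos: [0.4809, -0.0389, 0.0641]
eef_rot: [179.9, -0.1, -88.2]
contact_force: [-2.9, -6.6, 2.0]
gripper_width: 0.0004
gripper_force: 2.8
```

```bash
python3 -c "
from arc import *
rows([-180],[.016])
from plant import cams
a=cams.capture('side')['pixels'][165:285,215:380,::-1];b=cams.capture('scene')['pixels'][165:300,210:365,::-1]
cv2.imwrite('pics/s4.png',np.hstack([cv2.resize(a,(400,300)),cv2.resize(b,(390,300))]))
"
```

```text
[ 0.4809 -0.0389  0.0641] -88.2 [-2.9 -6.6  2. ]
-180 [-0.0032, -0.0027, -0.0009, 0.0321]
```

View pics/s4.png

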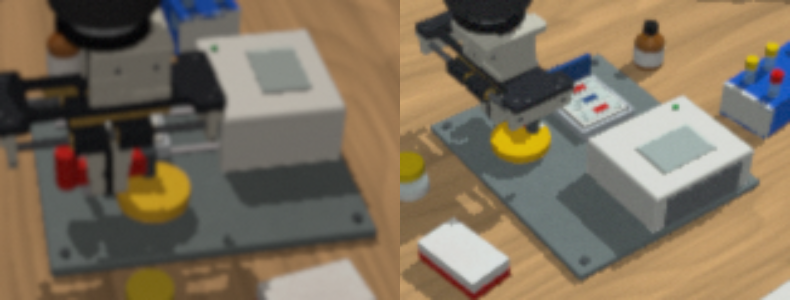

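The lever is nearly back along the track and the disc has swung away from it. I'll press on gently until it meets the stop.

Call:
drive_tool:
  rows:
    - {"fingers":-1,"x":-0.0015,"y":0,"z":0,"spin":0.03}
    - {"fingers":-1,"x":-0.003,"y":0,"z":0,"spin":0.03}
    - {"fingers":-1,"x":-0.0045,"y":0,"z":0,"spin":0.03}
    - {"fingers":-1,"x":-0.0045,"y":0,"z":0,"spin":0.03}
    - {"fingers":-1,"x":-0.0045,"y":0,"z":0,"spin":0.03}

```text
time_s: 5.92
tcp_pos: [0.4801, -0.035, 0.0639]
eef_rot: [179.8, -0.1, -89.8]
contact_force: [-5.1, -7.6, 5.1]
gripper_width: 0.0007
gripper_force: 4.0
```

Call:
drive_tool:
  rows:
    - {"fingers":-1,"x":-0.0015,"y":0,"z":0,"spin":0}
    - {"fingers":-1,"x":-0.003,"y":0,"z":0,"spin":0}
    - {"fingers":-1,"x":-0.003,"y":0,"z":0,"spin":0}
    - {"fingers":-1,"x":-0.003,"y":0,"z":0,"spin":0}

```text
time_s: 6.42
tcp_pos: [0.48, -0.034, 0.0639]
eef_rot: [179.8, -0.3, -89.8]
contact_force: [-0.7, -23.9, 3.5]
gripper_width: 0.0006
gripper_force: 12.0
```

The force rose to 24 N with no further motion, so the lever is on its stop. I'll back off, lift, and go behind the push plate.

Call:
drive_tool:
  rows:
    - {"fingers":-1,"x":0.02,"y":0,"z":0,"spin":0}
    - {"fingers":-1,"x":0.02,"y":0,"z":-0.05,"spin":0}
    - {"fingers":-1,"x":0.02,"y":0,"z":-0.1,"spin":-0.17}
    - {"fingers":-1,"x":-0.02,"y":0.03,"z":-0.13,"spin":-0.35}
    - {"fingers":-1,"x":-0.06,"y":0.055,"z":-0.13,"spin":-0.52}
    - {"fingers":-1,"x":-0.097,"y":0.055,"z":-0.13,"spin":-0.7}
    - {"fingers":-1,"x":-0.097,"y":0.055,"z":-0.13,"spin":-0.87}
    - {"fingers":-1,"x":-0.097,"y":0.055,"z":-0.13,"spin":-1.05}
    - {"fingers":-1,"x":-0.097,"y":0.055,"z":-0.13,"spin":-1.22}
    - {"fingers":-1,"x":-0.097,"y":0.055,"z":-0.13,"spin":-1.4}

```text
time_s: 7.68
tcp_pos: [0.4268, 0.0664, 0.1941]
eef_rot: [-180.0, -0.0, -9.3]
contact_force: [-0.1, 0.8, -0.7]
gripper_width: 0.0005
gripper_force: 0.0
```

```bash
python3 -c "
from arc import *
from plant import cams
rows([],[])
s=sensors.get_state();w=cams.capture('wrist');a=cams.capture('side')
p=a['pixels'];h=cv2.cvtColor(p,cv2.COLOR_RGB2HSV);m=(h[...,0]>100)&(h[...,0]<130)&(h[...,1]>120);m[:195]=0;m[:,:225]=0;m[:,262:]=0
for b in blobs(m)[:2]: print('blue',b[0].round(1),b[1],plane(cam(a),b[0],.04).round(3))
cv2.imwrite('pics/s5.png',np.hstack([cv2.resize(p[165:285,215:380,::-1],(400,300)),cv2.resize(w['pixels'][:,:,::-1],(400,300))]))
"
```

```text
[0.4268 0.0664 0.1941] -9.3 [-0.1  0.8 -0.7]
blue [246.  210.2] [244 197   5  29  84] [[0.466 0.08  0.04 ]]
```

View pics/s5.png

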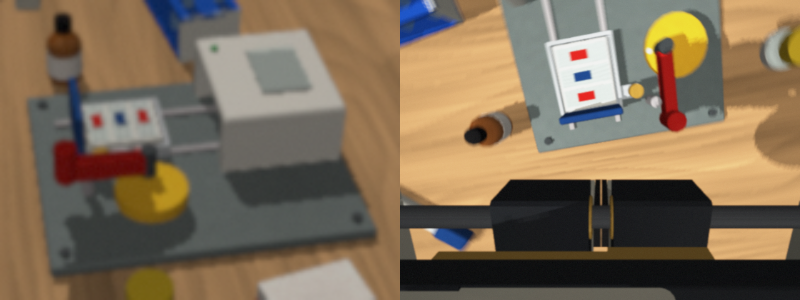

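The lever lies back against the pin, with the hub at about (665,45) and the knob at (675,120) in the right half. The carriage is still at its start, with its blue plate at (560–622, 108–122). Now I'll descend behind it.

Call:
drive_tool:
  rows:
    - {"fingers":-1,"x":0.003,"y":0,"z":0.04,"spin":-0.16}
    - {"fingers":-1,"x":0.003,"y":0,"z":0.09,"spin":-0.16}
    - {"fingers":-1,"x":0.003,"y":0,"z":0.12,"spin":-0.16}
    - {"fingers":-1,"x":0.003,"y":0,"z":0.14,"spin":-0.16}
    - {"fingers":-1,"x":0.003,"y":0,"z":0.14,"spin":-0.16}

```text
time_s: 8.4
tcp_pos: [0.4291, 0.0655, 0.0527]
eef_rot: [179.9, 0.1, -0.6]
contact_force: [0.7, 0.4, -0.6]
gripper_width: 0.0003
gripper_force: 0.0
```

Call:
drive_tool:
  rows:
    - {"fingers":-1,"x":0.01,"y":0,"z":0,"spin":0}
    - {"fingers":-1,"x":0.016,"y":0,"z":0,"spin":0}
    - {"fingers":-1,"x":0.021,"y":0,"z":0,"spin":0}
    - {"fingers":-1,"x":0.026,"y":0,"z":0,"spin":0}
    - {"fingers":-1,"x":0.032,"y":-0.001,"z":0,"spin":0}
    - {"fingers":-1,"x":0.039,"y":-0.001,"z":0,"spin":0}
    - {"fingers":-1,"x":0.047,"y":-0.001,"z":0,"spin":0}
    - {"fingers":-1,"x":0.055,"y":-0.001,"z":0,"spin":0}
    - {"fingers":-1,"x":0.063,"y":-0.001,"z":0,"spin":0}
    - {"fingers":-1,"x":0.07,"y":-0.001,"z":0,"spin":0}

```text
time_s: 9.65
tcp_pos: [0.5, 0.0665, 0.0533]
eef_rot: [180.0, 0.1, -0.4]
contact_force: [-4.8, -2.8, 1.5]
gripper_width: 0.0005
gripper_force: 2.2
```

Call:
drive_tool:
  rows:
    - {"fingers":-1,"x":0.007,"y":0,"z":0,"spin":0}
    - {"fingers":-1,"x":0.014,"y":0,"z":0,"spin":0}
    - {"fingers":-1,"x":0.02,"y":0,"z":0,"spin":0}
    - {"fingers":-1,"x":0.025,"y":0,"z":0,"spin":0}
    - {"fingers":-1,"x":0.029,"y":0,"z":0,"spin":0}
    - {"fingers":-1,"x":0.032,"y":0,"z":0,"spin":0}
    - {"fingers":-1,"x":0.034,"y":0,"z":0,"spin":0}
    - {"fingers":-1,"x":0.035,"y":0,"z":0,"spin":0}
    - {"fingers":-1,"x":0.035,"y":0,"z":0,"spin":0}

```text
time_s: 10.78
tcp_pos: [0.5311, 0.0665, 0.0533]
eef_rot: [180.0, 0.4, -0.4]
contact_force: [-21.1, 4.3, 14.3]
gripper_width: 0.0004
gripper_force: 10.7
```

Call:
drive_tool:
  rows:
    - {"fingers":-1,"x":0.001,"y":0,"z":0,"spin":0}
    - {"fingers":-1,"x":0.002,"y":0,"z":0,"spin":0}
    - {"fingers":-1,"x":0.002,"y":0,"z":0,"spin":0}
    - {"fingers":-1,"x":0.002,"y":0,"z":0,"spin":0}

```text
time_s: 11.28
tcp_pos: [0.5312, 0.0664, 0.0533]
eef_rot: [179.9, 0.5, -0.4]
contact_force: [-29.5, 8.0, 22.4]
gripper_width: 0.0007
gripper_force: 15.0
```

It's firm at the end stop: the force rises with no travel. I'll draw back and check.

Call:
drive_tool:
  rows:
    - {"fingers":-1,"x":-0.005,"y":0,"z":0,"spin":0}
    - {"fingers":-1,"x":-0.02,"y":0,"z":0,"spin":0}
    - {"fingers":-1,"x":-0.05,"y":0,"z":0,"spin":0}
    - {"fingers":-1,"x":-0.09,"y":0,"z":-0.02,"spin":0}
    - {"fingers":-1,"x":-0.1,"y":0,"z":-0.08,"spin":0}
    - {"fingers":-1,"x":-0.1,"y":0,"z":-0.14,"spin":0}
    - {"fingers":-1,"x":-0.1,"y":0,"z":-0.17,"spin":0}
    - {"fingers":-1,"x":-0.1,"y":0,"z":-0.17,"spin":0}

```text
time_s: 12.28
tcp_pos: [0.4389, 0.0686, 0.2268]
eef_rot: [-179.7, -0.4, -0.4]
contact_force: [-0.8, 0.3, -1.0]
gripper_width: 0.0006
gripper_force: 0.0
```

```bash
python3 -c "
from arc import *
from plant import cams
rows([],[])
s=sensors.get_state();w=cams.capture('wrist');a=cams.capture('side');C=cam(w,s)
h=cv2.cvtColor(w['pixels'],cv2.COLOR_RGB2HSV);m=(h[...,0]>100)&(h[...,0]<130)&(h[...,1]>120)
for b in blobs(m,60)[:5]: print('blue',b[0].round(1),b[1],plane(C,b[0],.066).round(3))
cv2.imwrite('pics/s6.png',np.hstack([cv2.resize(a['pixels'][165:285,215:380,::-1],(400,300)),cv2.resize(w['pixels'][:,:,::-1],(400,300))]))
"
```

```text
[0.4389 0.0686 0.2268] -0.4 [-0.8  0.3 -1. ]
blue [51.9 19.7] [   0    0  130   48 4374] [[0.584 0.247 0.066]]
blue [279.   74.9] [ 237   68   85   15 1088] [[0.543 0.07  0.066]]
blue [ 65.7 280.7] [ 47 270  42  18 448] [[0.361 0.274 0.066]]
blue [276.   23.9] [266  19  21  11 228] [[0.58  0.073 0.066]]
```

View pics/s6.png

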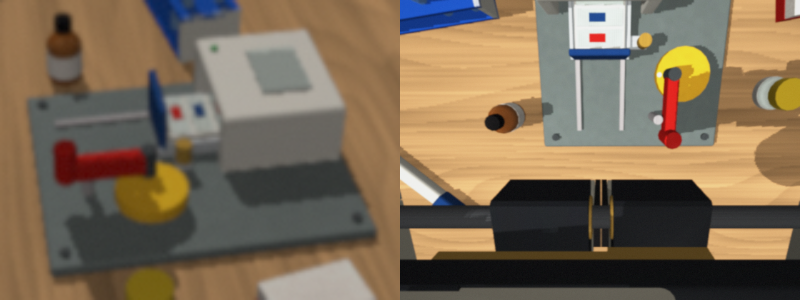

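The carriage is in the reader and the lever is against the pin. I'll check the travel by comparing plate positions before and after in the fixed cameras.

```bash
python3 -c "
from h import *
import pickle
from plant import cams
o=pickle.load(open('c0.pkl','rb'))
# predicted top-edge ends of plate at travel t vs seen blue mask extremes
for n in ('side','scene'):
  for lab,c in(('before',o[n]),('after',cams.capture(n))):
    h=cv2.cvtColor(c['pixels'],cv2.COLOR_RGB2HSV);m=(h[...,0]>100)&(h[...,0]<130)&(h[...,1]>120)
    x0,y0,x1,y1=(228,190,300,235) if n=='side' else (262,180,325,232)
    q=np.zeros_like(m);q[y0:y1,x0:x1]=m[y0:y1,x0:x1]
    b=blobs(q)[0];P=np.argwhere(b[2])[:,::-1];hi=P[P[:,1]==P[:,1].min()].mean(0);lo=P[P[:,1]==P[:,1].max()].mean(0);r=P[P[:,0]==P[:,0].max()].mean(0);l=P[P[:,0]==P[:,0].min()].mean(0)
    print(n,lab,b[1],b[0].round(1),'cen',plane(cam(c),b[0],.04)[0,:2].round(4),'l',plane(cam(c),l,.066)[0,:2].round(4),'hi',plane(cam(c),hi,.066)[0,:2].round(4),'r',plane(cam(c),r,.066)[0,:2].round(4))
"
```

```text
side before [244 197   5  29  86] [246.1 210.5] cen [0.4661 0.0789] l [0.4619 0.0783] hi [0.4654 0.0982] r [0.4631 0.0107]
side after [277 194   6  29 108] [279.5 208.2] cen [0.5465 0.0752] l [0.5392 0.07  ] hi [0.5441 0.0985] r [0.5411 0.0148]
scene before [266 189  20  19 179] [275.4 197.7] cen [0.4577 0.0758] l [0.4797 0.0262] hi [0.4643 0.1029] r [0.4769 0.0973]
scene after [282 204  20  19 182] [291.6 212.8] cen [0.5382 0.0761] l [0.5532 0.0297] hi [0.544  0.1014] r [0.5589 0.0934]
```

Both cameras show about 80 mm of travel, so the carriage is home. Handing in.

```bash
python3 -c "
from plant import r
print(r.close_job())"
```

```text
the job is handed in; nothing more can be done
None
```

The lever was turned back against its stop pin, then the carriage was pushed fully home (about 80 mm of travel in both fixed cameras); the arm drew back clear and I handed the job in, but no verdict came back.

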